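# Make up the sauce tray and the seasoning tray

## Task

Make up two trays for service from the stock on the counter. The round metal tray gets the sauce kit: the large saucepan, the small saucepan nested inside it with its handle fanned about a quarter turn away from the large one's so that either can be taken by itself, and the squeeze bottle standing beside them; the rectangular wooden tray gets the seasoning kit: the tall wooden mill and the small black bowl, side by side. Everything stands upright and flat on the floor of its tray, set down and not dropped, and the short mill and the wide black bowl are left where they are.

Things in the scene. Friction and masses are not known exactly. Their poses are not given: they have to be found in the camera images.
- round_tray: Round plain metal tray, fixed to the counter, 224 mm across at the rim, inside 208 mm across; floor 4 mm thick, rim 18 mm high. Origin: centre of its underside, on the counter.
- wood_tray: Rectangular pale wooden tray, fixed to the counter, 170 mm along its x, 230 mm along its y; floor 6 mm thick, clear floor 154 x 214 mm; the two long walls are 20 mm high, the two end walls (at +y and -y, with a dark hand slot) 34 mm high. Origin: centre of its underside, on the counter.
- large_pan: Large steel saucepan, 92 mm across (inside 86), 48 mm high, floor 4 mm thick, 240 g. Origin: centre of its underside, z up. Its one handle runs along the pan's +x: a level bar 14 mm wide, 8 mm thick, mid-height 50 mm above the underside, from 62 to 131 mm from the pan's axis; lift by it with a firm grip. At the start both pans' handles point roughly to -x, towards the robot.
- small_pan: Small steel saucepan of the same make, 62 mm across, 50 mm high, 150 g. Origin: centre of its underside, z up. Handle along the pan's +x: a level bar 14 mm wide, 8 mm thick, mid-height 60 mm above the underside, from 45 to 126 mm from the pan's axis. On the large pan's floor it has 12 mm to spare all round and its handle passes 12 mm over the large rim, 6 mm over the large handle.
- squeeze_bottle: White plastic squeeze bottle with a grey cap and pointed nozzle, standing, 136 mm high; body a cylinder 48 mm across from the foot to 100 mm up, about 160 g. Origin: centre of its underside, z up.
- tall_mill: Tall turned wooden mill with a steel nut on top, standing, 145 mm high in all; foot 52 mm across, waist 42 mm across at 41 mm up, 45 mm at 92 mm; its head is a cylinder 45 mm across from 95 to 125 mm up. About 220 g. Origin: centre of its underside, z up.
- small_bowl: Small black dip bowl, 66 mm across with straight outer sides from 20 mm up to the rim at 40 mm, foot 48 mm across, walls 4 mm, about 130 g. Origin: centre of its underside, z up.
- short_mill: Short wooden mill of the same make, 93 mm high, 52 mm across at the foot; belongs to no kit, to be left standing. Origin: centre of its underside.
- wide_bowl: Wide black bowl, 100 mm across at the rim, 46 mm high; belongs to no kit, to be left standing. Origin: centre of its underside. It stands in the front row with the two mills, the small bowl and the bottle: five places about 130 mm apart, in any order.
There are look-alikes about, which are no part of the job. Leave any blue or yellow look-alike of the tall_mill alone.

How it is judged:
At the end, for the whole second after the job is handed in: Round tray: large pan and bottle on its floor inside the rim; small pan on the large one's floor (axes within 14.5 mm), handles 50 to 130 degrees apart, either side. Wooden tray: tall mill and small bowl on its floor inside the walls. All within 5 degrees of upright, at rest, released (horizontal distance between large_pan and round_tray below 0.068 m and z of large_pan in the frame of round_tray between 0.001 and 0.008 m and angle between each of large_pan, squeeze_bottle, small_pan, tall_mill, small_bowl's own z axis and vertical below 0.09 rad and linear speed of each of large_pan, squeeze_bottle, small_pan, tall_mill, small_bowl below 0.02 m/s and angular speed of each of large_pan, squeeze_bottle, small_pan, tall_mill, small_bowl below 0.2 rad/s and horizontal distance between squeeze_bottle and round_tray below 0.086 m and z of squeeze_bottle in the frame of round_tray between 0.001 and 0.008 m and horizontal distance between small_pan and large_pan below 0.0145 m and z of small_pan in the frame of large_pan between 0.001 and 0.008 m and angle between the x axis of small_pan and the x axis of large_pan, either way round above 0.87 rad and x of tall_mill in the frame of wood_tray between -0.056 and 0.056 m and y of tall_mill in the frame of wood_tray between -0.086 and 0.086 m and z of tall_mill in the frame of wood_tray between 0.003 and 0.01 m and x of small_bowl in the frame of wood_tray between -0.056 and 0.056 m and y of small_bowl in the frame of wood_tray between -0.086 and 0.086 m and z of small_bowl in the frame of wood_tray between 0.003 and 0.01 m); the robot touches nothing.
It fails at once if the short mill is moved from its place or tipped (3 cm, or 30 degrees) (distance of short_mill from where it was at the start of the episode above 0.03 m or angle between short_mill's own z axis and vertical above 0.52 rad).
It fails at once if the wide black bowl is moved from its place or tipped (3 cm, or 30 degrees) (distance of wide_bowl from where it was at the start of the episode above 0.03 m or angle between wide_bowl's own z axis and vertical above 0.52 rad).
It fails at once if a thing of the kits is dropped or thrown: it flies faster than 0.9 m/s with no finger on it (a fall of about 4 cm) ((linear speed of large_pan above 0.9 m/s and contact force between the fingers and large_pan below 0.05 N) or (linear speed of small_pan above 0.9 m/s and contact force between the fingers and small_pan below 0.05 N) or (linear speed of squeeze_bottle above 0.9 m/s and contact force between the fingers and squeeze_bottle below 0.05 N) or (linear speed of tall_mill above 0.9 m/s and contact force between the fingers and tall_mill below 0.05 N) or (linear speed of small_bowl above 0.9 m/s and contact force between the fingers and small_bowl below 0.05 N)).
It also fails if it takes over 128 s, if anything falls off the work surface, if the arm or the gripper's body presses on something with over 40 N, if the wrist force passes 120 N, or if a joint passes its speed limit or range.

## Robot

A 7-joint arm with a two-finger parallel gripper is mounted at the origin on the work surface. World frame = base frame: x ahead of the robot, y to its left, z up, the work surface at z = 0. Lengths are in m, angles in rad, forces in N, time in s.
With the tool pointing down it reaches from about 0.4 to 0.875 m from the base axis. Payload 6.5 kg.
Tool frame: the origin (TCP) lies between the finger pads; the fingertips stand 19 mm ahead of it and the grasp point (between the pads) is the TCP (ctrl.nose_length is the z of the fingertips in the tool frame, in m); z points along the fingers, y is the line along which they close (so a half turn about z gives the same grasp; the last joint's range is limited). The gripper opens to 88 mm and grips with 3 to 60 N. Pads are 18 mm wide; open, the fingers measure 123 mm over their backs; the gripper's body (75 mm by 187 mm) begins 45 mm behind the grasp point.
Start: joints at [1.247, 0.536, -0.004, 1.538, 0.003, 1.067, -0.071], TCP at [0.166, -0.629, 0.233] pointing down, gripper open.
Joint ranges: [-2.7, 2.7], [-0.37, 2.16], [-1.27, 1.26], [0.24, 2.4], [-1.31, 4.45], [0.19, 1.91], [-2.76, 2.76]. Speed limits (rad/s): [2.39, 2.39, 3.14, 3.14, 3.14, 3.14, 3.14].

## Interface

Orientations are given as a unit quaternion [x, y, z, w].
In Python, from rig import ctrl, eyes, finder gives the robot as it stands.
- The arm moves only by the shell command python3 -m pendant 'ROWS' [FORCE]. ROWS is JSON, a list that holds one entry, the list of rows, each a list of 7 numbers: the turn, a rotation vector about the tool's x, y, z each as a share of 180 degrees, from -1 to 1, then the shift along the tool's x, y, z each as a share of 0.15 m, from -1 to 1, then the gripper's target within -1 to 1 (shut at 1, half-way at 0, fully open at -1). A call has 1 to 20 rows; each row is the pose to reach, as a shift and turn from the pose commanded when the call began, along the tool's axes at that moment, turning the shorter way round; what a row does not reach only later rows make up. A row lasts 1/12 s, in which the tool goes at most 41.7 mm and 7.16 degrees, less where a joint would pass 70% of its speed; a pose out of reach is approached as far as the arm can. A call with a number of a shift or a turn outside -1 to 1 is refused whole. A call with a gripper value outside its range is refused whole. The fingers move at their own pace and stop on an object; FORCE is the grip in N (left out, the last holds). Time passes only in rows, so rows that repeat a pose let the fingers close. It gives the time, the measured TCP pose, the force, the opening and the grip force at its end, in the units of the state.
- ctrl.get_state(): the state, without advancing time (a new reading comes with each control period).
- eyes.get_image(name): name is "side" or "top" or "wrist"; returns the picture (480x640x3 uint8, red, green, blue); there is no depth.
- eyes.get_calibration(name): a dict with "fov_y" (degrees; the focal length in pixels is half the picture's height over the tangent of half this angle, whatever the lens; pixels are square), "cx", "cy" (the principal point, pixels), "T" (4x4, takes a point from camera to world coordinates). Camera axes: x right, y down, z forward; pixel columns grow to the right and rows downward; lengths in m; the calibration is good to about 2 mm. A picture is of the moment at which its call begins: read the wrist's pose just before it. get_calibration takes no time and is no camera call; for the wrist camera it gives the pose at the moment of the call.
- ctrl.close_job(): hands the job in; it is judged then, once.
Trained networks look in the newest picture that a camera, given by its name, has taken for a name from the list of things; names that differ only in an ending like _2 or _b are one class to them, and where a whole thing is asked for, a point or a joint stands for the part that bears it (a point fixed in the world has none). Each returns a list of dicts, best first, with "confidence" (0 to 1); they miss things now and then, are a little off and sometimes report something else, mostly with a low value. They report only what shows in the picture. A call takes as long as a camera call. They do not tell look-alikes from the thing itself.
- finder.outline_of(camera, label): "pixels" (480x640 bool, what is visible of it) and "centre" ([column, row] as shares, 0 to 1, of the picture: columns of its width, rows of its height, amid what is visible of it).
- finder.spot_point(camera, label): "centre" ([column, row] as shares, 0 to 1, of the picture: columns of its width, rows of its height: a listed point, or the origin of a listed thing).
The state is a dict: "time_s": time; "q": joint angles; "dq": joint speeds; "joint_torque": joint torques, N m; "eef_pos": TCP position; "ee_rot": TCP orientation; "ft_force": force on the tool from outside, world axes, zero at the start; "wrist_torque": the same for the moment, N m; "grip_width": finger opening in m; "gripper_force": force on a finger pad.
Only numpy, scipy, OpenCV 4.12 (cv2) and the standard library are available. Lean on these libraries where they do the work, as an engineer would, in place of code of your own. Each camera call takes 0.05 s, during which the arm holds its last target. There are 200 camera calls.

## Working session

There is one attempt and no reset: what is moved stays moved. The work goes in short steps, Python scripts to look and compute and a shell command to move; the robot and the scene stay as the last step left them, time stands still between calls to the robot, and variables do not carry over. Pictures are saved under pics/ and viewed, at most 14 in all, crops included, and the job is handed in when it is done.

```bash
ls; mkdir -p pics; python3 - <<'E'
from rig import ctrl,eyes,finder
import cv2
for n in ("top","side"):
    cv2.imwrite(f"pics/{n}0.png",eyes.get_image(n)[:,:,::-1])
    c=eyes.get_calibration(n); print(n,c["fov_y"],c["cx"],c["cy"],c["T"])
    for l in "round_tray wood_tray large_pan small_pan squeeze_bottle tall_mill small_bowl short_mill wide_bowl".split():
        print(l,[(round(d["confidence"],2),[round(d["centre"][0]*640),round(d["centre"][1]*480)]) for d in finder.spot_point(n,l)][:4])
s=ctrl.get_state();print(s)
E
```

```text
pics
top 51.19083520953801 311.8802898230241 243.08012536577053 [[-0.0303523  -0.99752182  0.06347408  0.38809936]
 [-0.9994636   0.0295074  -0.01420651  0.01672686]
 [ 0.01229835 -0.06387123 -0.99788237  1.30414466]
 [ 0.          0.          0.          1.        ]]
round_tray [(0.62, [259, 256]), (0.58, [243, 171])]
wood_tray [(0.88, [376, 175]), (0.37, [413, 249])]
large_pan [(0.48, [260, 253])]
small_pan [(0.64, [153, 215])]
squeeze_bottle [(0.74, [306, 248])]
tall_mill [(0.97, [453, 273]), (0.97, [381, 306]), (0.74, [415, 252])]
small_bowl [(0.95, [258, 252])]
short_mill [(0.92, [210, 256])]
wide_bowl [(0.94, [364, 245]), (0.5, [156, 213])]
side 46.238141501598584 320.98284749149576 237.88745449670557 [[ 0.99417747 -0.08968613  0.05972899  0.40601704]
 [-0.10744219 -0.78285627  0.6128558  -0.75493702]
 [-0.00820545 -0.61570484 -0.78793415  0.99938299]
 [ 0.          0.          0.          1.        ]]
round_tray [(0.75, [385, 182])]
wood_tray [(0.75, [413, 304])]
large_pan [(0.89, [383, 420])]
small_pan [(0.9, [331, 121])]
squeeze_bottle [(0.69, [306, 242])]
tall_mill [(0.95, 
[... 230 characters left out ...]
3638675, -0.00440312,  1.5378852 ,  0.00258149,
        1.06728967, -0.07119401]), 'dq': array([ 8.18322166e-04, -3.03180848e-04,  8.31432866e-04, -3.70639229e-04,
       -4.37947700e-04, -5.82922343e-05, -1.06452801e-04]), 'joint_torque': array([-3.95942252e-04, -5.70898783e+01,  9.90026705e-01, -2.51918292e+01,
       -5.61933510e-02,  1.08735793e-02,  3.10708583e-05]), 'eef_pos': array([ 0.16573117, -0.62852186,  0.23293023]), 'ee_rot': array([ 9.91701394e-01,  1.28562613e-01, -1.75855141e-06,  1.90733770e-05]), 'ft_force': array([-0.40725843,  0.09146489,  0.0968986 ]), 'wrist_torque': array([-0.02811327, -0.03045687, -0.01592145]), 'gripper_force': 0.0, 'grip_width': 0.0883107566712011}
```

```bash
ls pics
```

```text
side0.png
top0.png
```

View pics/top0.png

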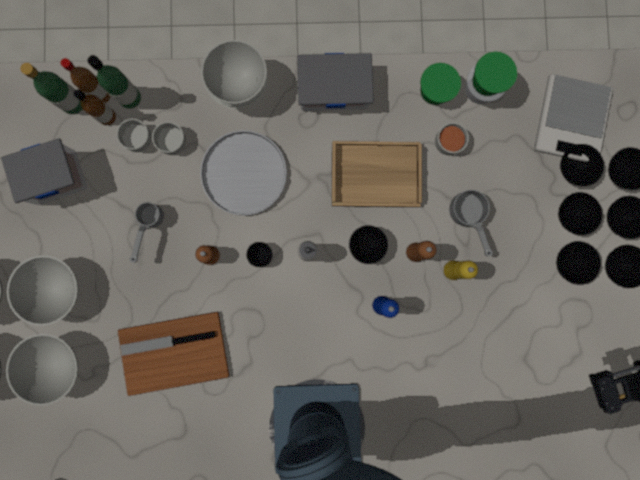

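View pics/side0.png

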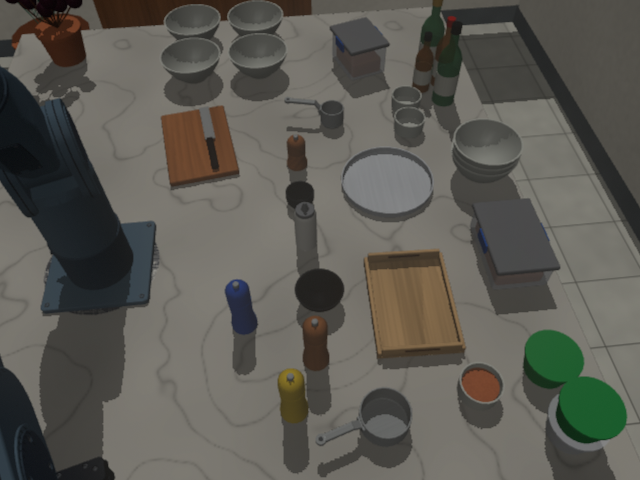

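The top view shows: round tray (245,173), wood tray (377,174), large pan (471,209) with its handle to (490,253), and small pan (148,214) with its handle to (135,260). The front row, left to right in the picture, is short mill (207,254), small bowl (260,254), bottle (308,250), wide bowl (368,244) and tall mill (421,251). The blue (386,307) and yellow (461,270) mills are decoys. The side view agrees. Next I fit models to the outlines in both views.

```bash
cat > h.py <<'E'
from rig import ctrl,eyes,finder
import numpy as np,cv2
from scipy.optimize import minimize
from scipy.spatial.transform import Rotation as R
def circ(r,z,c=(0,0)): 
    a=np.linspace(0,2*np.pi,40,endpoint=False); return np.c_[c[0]+r*np.cos(a),c[1]+r*np.sin(a),0*a+z]
def stack(L): return [np.r_[circ(*L[i]),circ(*L[i+1])] for i in range(len(L)-1)]
def box(x0,x1,w,z0,z1): return [np.array([[x,y,z] for x in(x0,x1) for y in(-w/2,w/2) for z in(z0,z1)])]
M=dict(round_tray=stack([(.104,0),(.112,.018)]),wood_tray=box(-.085,.085,.23,0,.02)+[np.array([[x,s*y,z] for x in(-.085,.085) for y in(.107,.115) for z in(0,.034)]) for s in(1,-1)],
 large_pan=stack([(.046,0),(.046,.048)])+box(.04,.131,.014,.046,.054),
 small_pan=stack([(.031,0),(.031,.05)])+box(.03,.126,.014,.056,.064),
 squeeze_bottle=stack([(.024,0),(.024,.1),(.015,.11),(.003,.136)]),
 tall_mill=stack([(.026,0),(.021,.041),(.0225,.092),(.0225,.125),(.006,.13),(.006,.145)]),
 small_bowl=stack([(.024,0),(.033,.02),(.033,.04)]),wide_bowl=stack([(.03,0),(.05,.046)]),short_mill=stack([(.026,0),(.021,.03),(.0225,.075),(.006,.08),(.006,.093)]))
def proj(P,c):
    q=(P-c["T"][:3,3])@c["T"][:3,:3]; f=240/np.tan(np.radians(c["fov_y"]/2))
    return np.c_[f*q[:,0]/q[:,2]+c["cx"],f*q[:,1]/q[:,2]+c["cy"]]
def unproj(u,v,z,c):
    f=240/np.tan(np.radians(c["fov_y"]/2)); d=c["T"][:3,:3]@np.array([(u-c["cx"])/f,(v-c["cy"])/f,1]); o=c["T"][:3,3]
    return (o+d*(z-o[2])/d[2])[:2]
def render(name,x,y,yaw,z,c):
    Rz=R.from_euler("z",yaw).as_matrix(); m=np.zeros((480,640),np.uint8)
    for P in M[name]:
        h=cv2.convexHull((proj(P@Rz.T+[x,y,z],c)*16).astype(np.int32)); cv2.fillConvexPoly(m,h,255,shift=4)
    return m
def fit(name,mask,c,x0,z=0,yaw=None):
    t=cv2.GaussianBlur(mask.astype(np.float32),(0,0),2)
    def cost(p):
        m=render(name,p[0]/100,p[1]/100,p[2]/10 if len(p)>2 else 0,z,c).astype(np.float32)/255
        return ((cv2.GaussianBlur(m,(0,0),2)-t)**2).sum()/t.sum()
    p=np.array([x0[0]*100,x0[1]*100]+([] if yaw is None else [yaw*10]))
    S=np.r_[[p],p+2*np.eye(len(p))]
    r=minimize(cost,p,method="Nelder-Mead",options=dict(initial_simplex=S,xatol=.01,fatol=1e-4))
    q=r.x.copy(); q[:2]/=100
    if len(q)>2:q[2]/=10
    return q,r.fun
def find(cam,name,x0,z=0,yaw=None,c=None,maxd=60):
    c=c or eyes.get_calibration(cam)
    g=proj(np.array([[*x0,z+.03]]),c)[0]
    L=[d for d in finder.outline_of(cam,name)]
    L=sorted((np.hypot(d["centre"][0]*640-g[0],d["centre"][1]*480-g[1]),i) for i,d in enumerate(L)) and sorted(L,key=lambda d:np.hypot(d["centre"][0]*640-g[0],d["centre"][1]*480-g[1]))
    if not L or np.hypot(L[0]["centre"][0]*640-g[0],L[0]["centre"][1]*480-g[1])>maxd: return None
    return fit(name,L[0]["pixels"],c,x0,z,yaw)
E
python3 - <<'E'
from h import *
ct=eyes.get_calibration("top")
G=dict(round_tray=(245,173,.01,None),wood_tray=(377,174,.01,0),large_pan=(471,209,.04,-2.9),small_pan=(148,214,.04,2.9),squeeze_bottle=(308,250,.1,None),tall_mill=(421,251,.1,None),small_bowl=(260,254,.03,None),wide_bowl=(368,244,.04,None),short_mill=(207,254,.07,None))
for cam in("top","side"):
  eyes.get_image(cam)
  for n,(u,v,z,yaw) in G.items():
    x0=unproj(u,v,z,ct); r=find(cam,n,x0,yaw=yaw)
    print(cam,n,x0.round(3),None if r is None else (r[0].round(3),round(r[1],3)))
c=eyes.get_calibration("wrist");s=ctrl.get_state();Rt=R.from_quat(s["ee_rot"]).as_matrix()
print(c["fov_y"],c["cx"],c["cy"],(Rt.T@c["T"][:3,:3]).round(3),Rt.T@(c["T"][:3,3]-s["eef_pos"]))
E
```

```text
top round_tray [0.659 0.167] (array([0.658, 0.173]), np.float64(0.008))
top wood_tray [ 0.646 -0.177] (array([ 0.646, -0.172, -0.04 ]), np.float64(0.004))
top large_pan [ 0.544 -0.409] (array([ 0.546, -0.407, -2.857]), np.float64(0.034))
top small_pan [0.554 0.411] (array([0.554, 0.411, 2.868]), np.float64(0.016))
top squeeze_bottle [0.448 0.009] (array([0.447, 0.013]), np.float64(0.054))
top tall_mill [ 0.438 -0.263] (array([ 0.439, -0.269]), np.float64(0.007))
top small_bowl [0.445 0.131] (array([0.444, 0.135]), np.float64(0.0))
top wide_bowl [ 0.462 -0.143] (array([ 0.46 , -0.142]), np.float64(0.007))
top short_mill [0.447 0.258] (array([0.447, 0.266]), np.float64(0.024))
side round_tray [0.659 0.167] (array([0.657, 0.171]), np.float64(0.003))
side wood_tray [ 0.646 -0.177] (array([ 0.645, -0.17 , -0.031]), np.float64(0.008))
side large_pan [ 0.544 -0.409] (array([ 0.548, -0.405, -2.834]), np.float64(0.018))
side small_pan [0.554 0.411] (array([0.551, 0.414, 2.89 ]), np.float64(0.056))
side squeeze_bottle [0.448 0.009] (array([0.446, 0.017]), np.float64(0.008))
side tall_mill [ 0.438 -0.263] (array([ 0.44 , -0.269]), np.float64(0.011))
side small_bowl [0.445 0.131] (array([0.443, 0.14 ]), np.float64(0.098))
side wide_bowl [ 0.462 -0.143] (array([ 0.46, -0.14]), np.float64(0.003))
side short_mill [0.447 0.258] (array([0.446, 0.269]), np.float64(0.003))
62.17558717505523 323.67731133074534 240.70158803512797 [[ 0.    -0.951 -0.31 ]
 [ 1.     0.001 -0.001]
 [ 0.001 -0.31   0.951]] [ 0.08119321  0.00120968 -0.15132132]
```

```bash
python3 - <<'E'
from h import *
ct=eyes.get_calibration("top")
for cam in("top","side"):
  eyes.get_image(cam)
  for u,v in((461,270),(386,307)):
    r=find(cam,"tall_mill",unproj(u,v,.08,ct),maxd=25); print(cam,r)
E
python3 -m pendant '[[[0,0,0,1,-0.4,0,-1],[0,0,0,1,-0.4,0,-1],[0,0,0,1,-0.4,0,-1],[0,0,0,1,-0.4,0,-1],[0,0,0,1,-0.4,0,-1]]]' 60
```

```text
top (array([ 0.38896944, -0.36637539]), np.float64(0.005158172454684973))
top (array([ 0.30370528, -0.17765975]), np.float64(0.025426404550671577))
side (array([ 0.38898625, -0.36459044]), np.float64(0.0020164577290415764))
side (array([ 0.30315096, -0.17484148]), np.float64(0.003308852668851614))
time_s: 2.72
eef_pos: [0.3044, -0.5261, 0.2331]
ee_rot: [0.991, 0.134, 0.003, -0.001]
ft_force: [0.4, -0.9, -0.0]
grip_width: 0.0882
gripper_force: 0.0
```

```bash
python3 -m pendant '[[[0,0,-0.012,0.9,-0.34,0,-1],[0,0,-0.012,0.9,-0.34,0,-1],[0,0,-0.012,0.9,-0.34,0,-1],[0,0,-0.012,0.9,-0.34,0,-1],[0,0,-0.012,0.9,-0.34,0,-1],[0,0,-0.012,0.9,-0.34,0,-1],[0,0,-0.012,0.9,-0.34,0,-1]]]'
cat >> h.py <<'E'
def need(target,theta=None):
    s=ctrl.get_state(); Rt=R.from_quat(s["ee_rot"]).as_matrix(); th=np.degrees(np.arctan2(Rt[1,0],Rt[0,0]))
    print("pos",s["eef_pos"].round(4),"theta",th.round(2),"tilt",np.degrees(np.arccos(-Rt[2,2])).round(2),"F",s["ft_force"].round(1),"w",round(s["grip_width"],4),"t",s["time_s"])
    print("shift shares",(Rt.T@(np.array(target)-s["eef_pos"])/.15).round(3),"" if theta is None else "turn z %.4f"%(((th-theta+180)%360-180)/180))
E
python3 - <<'E'
from h import *
c=eyes.get_calibration("wrist");im=eyes.get_image("wrist")
cv2.imwrite("pics/w1.png",im[:,:,::-1])
r=find("wrist","large_pan",(.547,-.406),yaw=-2.845,c=c,maxd=150);print(r)
print(find("wrist","tall_mill",(.389,-.3655),c=c,maxd=60))
if r:
  x,y,w=r[0]; need([x+.071*np.cos(w),y+.071*np.sin(w),.25],np.degrees(w)+180)
E
```

```text
time_s: 3.3
eef_pos: [0.4116, -0.4498, 0.2329]
ee_rot: [0.989, 0.146, -0.001, 0.0]
ft_force: [-0.3, 0.2, 0.2]
grip_width: 0.0883
gripper_force: 0.0
(array([ 0.54881401, -0.40741728, -2.84286185]), np.float64(0.004811825230717659))
(array([ 0.39193335, -0.36710454]), np.float64(0.007768684066832066))
pos [ 0.4113 -0.45    0.2329] theta 16.76 tilt 0.05 F [-0.2 -1.2 -0. ] w 0.0882 t 3.45
shift shares [ 0.486 -0.004 -0.114] turn z -0.0020
```

View pics/w1.png

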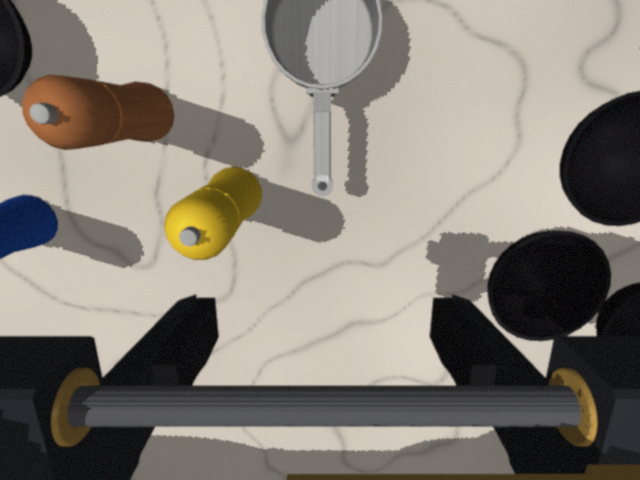

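The wrist view shows the large pan at about (322,30) with its handle straight down the picture to (322,185). The yellow mill is off to the left at (190,235), so the gripper is aligned with the handle. Now I descend and grip.

```bash
python3 -m pendant '[[[0,0,0,0.49,0,0,-1],[0,0,0,0.49,0,0,-1],[0,0,0,0.49,0,0,-1],[0,0,0,0.49,0,0.3,-1],[0,0,0,0.49,0,0.6,-1],[0,0,0,0.49,0,0.9,-1],[0,0,0,0.49,0,0.9,-1]]]' 60
python3 -m pendant '[[[0,0,0,0,0,0.16,-1],[0,0,0,0,0,0.32,-1],[0,0,0,0,0,0.32,-1],[0,0,0,0,0,0.32,1],[0,0,0,0,0,0.32,1],[0,0,0,0,0,0.32,1],[0,0,0,0,0,0.32,1],[0,0,0,0,0,0.32,1],[0,0,0,0,0,0.32,1],[0,0,0,0,0,0.32,1],[0,0,0,0,0,0.32,1]]]' 60
```

```text
time_s: 4.03
eef_pos: [0.4787, -0.4252, 0.0915]
ee_rot: [0.989, 0.147, -0.004, -0.004]
ft_force: [-1.5, 0.6, -0.7]
grip_width: 0.0879
gripper_force: 0.0
time_s: 4.95
eef_pos: [0.4834, -0.4271, 0.0501]
ee_rot: [0.989, 0.147, 0.0, 0.0]
ft_force: [0.1, 0.1, -0.4]
grip_width: 0.037
gripper_force: 0.0
```

```bash
python3 -m pendant '[[[0,0,0,0,0,0,1],[0,0,0,0,0,0,1],[0,0,0,0,0,0,1],[0,0,0,0,0,0,1],[0,0,0,0,0,0,1],[0,0,0,0,0,0,1],[0,0,0,0,0,0,1],[0,0,0,0,0,-0.05,1],[0,0,0,0,0,-0.1,1],[0,0,0,0,0,-0.2,1],[0,0,0,0,0,-0.3,1],[0,0,0,0,0,-0.3,1]]]' 60
python3 - <<'E'
from h import *
c=eyes.get_calibration("wrist");im=eyes.get_image("wrist")
cv2.imwrite("pics/w2.png",im[:,:,::-1]); print(ctrl.get_state()["wrist_torque"])
E
```

```text
time_s: 5.95
eef_pos: [0.4852, -0.4287, 0.0987]
ee_rot: [0.989, 0.147, 0.002, 0.002]
ft_force: [-0.0, -1.3, 1.0]
grip_width: 0.0005
gripper_force: 0.0
[-0.02560639 -0.03797026 -0.00065917]
```

View pics/w2.png

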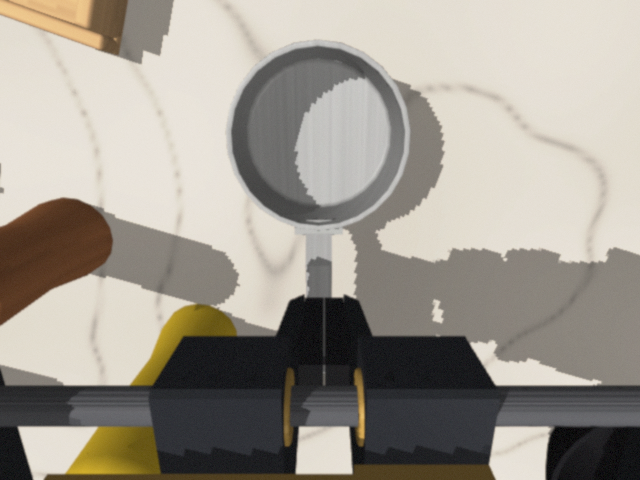

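The gripper shut on nothing (width 0). The pan is still on the counter at (318,135), its handle below the fingers. I re-measure.

```bash
python3 - <<'E'
from h import *
for cam in("top","side"):
  eyes.get_image(cam); r=find(cam,"large_pan",(.547,-.406),yaw=-2.845,maxd=150);print(r)
eyes.get_image("wrist")
r=find("wrist","large_pan",(.5485,-.407),yaw=-2.845,maxd=200);print(r)
x,y,w=r[0]; need([x+.078*np.cos(w),y+.078*np.sin(w),.05],np.degrees(w)+180)
E
```

```text
(array([ 0.55011124, -0.40610753, -2.83033147]), np.float64(0.07115209847688675))
(array([ 0.55096256, -0.40328878, -2.82837383]), np.float64(0.746574342250824))
NoneTraceback (most recent call last):
  File "<stdin>", line 6, in <module>
TypeError: 'NoneType' object is not subscriptable
```

```bash
python3 - <<'E'
from h import *
c=eyes.get_calibration("wrist")
print([unproj(u,v,.048,c).round(4) for u,v in((229,135),(409,135),(319,41),(319,228))],unproj(319,240,.054,c),unproj(319,290,.054,c))
need([.5485-.956*.075,-.407-.292*.075,.047],17.1)
E
python3 -m pendant '[[[0,0,0,-0.03,0,0,-1],[0,0,0,-0.03,0,0,-1],[0,0,0,-0.03,0,0,-1],[0,0,0,-0.03,0,0,-1],[0,0,0,-0.03,0,0,-1],[0,0,0,-0.03,0,0,-1],[0,0,0,-0.03,0,0.1,-1],[0,0,0,-0.03,0,0.2,-1],[0,0,0,-0.03,0,0.34,-1],[0,0,0,-0.03,0,0.34,-1],[0,0,0,-0.03,0,0.34,0.2],[0,0,0,-0.03,0,0.34,0.4],[0,0,0,-0.03,0,0.34,0.4],[0,0,0,-0.03,0,0.34,0.4],[0,0,0,-0.03,0,0.34,0.4],[0,0,0,-0.03,0,0.34,0.4]]]' 60
```

```text
[array([ 0.5369, -0.3638]), array([ 0.5621, -0.4464]), array([ 0.5885, -0.3933]), array([ 0.505 , -0.4185])] [ 0.50063767 -0.41986781] [ 0.47410233 -0.42785214]
pos [ 0.4829 -0.4267  0.0941] theta 16.94 tilt 0.08 F [ 0.8 -0.  -0.3] w 0.0001 t 6.3
shift shares [-0.043  0.002  0.314] turn z -0.0009
time_s: 7.63
eef_pos: [0.4793, -0.4287, 0.0445]
ee_rot: [0.989, 0.147, 0.0, 0.0]
ft_force: [0.8, -1.1, 0.3]
grip_width: 0.0292
gripper_force: 0.0
```

```bash
python3 -m pendant '[[[0,0,0,0,0,0,0.8],[0,0,0,0,0,0,1],[0,0,0,0,0,0,1],[0,0,0,0,0,0,1],[0,0,0,0,0,0,1]]]' 60
python3 - <<'E'
from h import *
im=eyes.get_image("wrist")
cv2.imwrite("pics/w3.png",im[200:480,160:480,::-1])
need([0.5,-.4,.2])
E
```

```text
time_s: 8.05
eef_pos: [0.479, -0.4285, 0.044]
ee_rot: [0.989, 0.147, -0.0, 0.0]
ft_force: [-1.2, 0.6, 1.4]
grip_width: 0.0128
gripper_force: 60.0
pos [ 0.479  -0.4284  0.044 ] theta 16.93 tilt 0.0 F [-0.6  0.2  2.8] w 0.0126 t 8.1
shift shares [ 0.189 -0.141 -1.04 ]
```

View pics/w3.png

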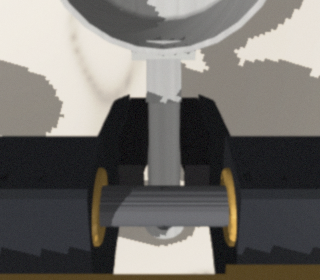

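The fingers now hold the handle at 60 N (width 12.6 mm), and the picture shows the bar between the pads. I lift slowly.

```bash
python3 -m pendant '[[[0,0,0,0,0,-0.02,1],[0,0,0,0,0,-0.05,1],[0,0,0,0,0,-0.1,1],[0,0,0,0,0,-0.15,1],[0,0,0,0,0,-0.2,1],[0,0,0,0,0,-0.2,1]]]' 60
python3 - <<'E'
from h import *
im=eyes.get_image("wrist")
cv2.imwrite("pics/w4.png",im[:,:,::-1]);print(ctrl.get_state()["wrist_torque"])
E
```

```text
time_s: 8.6
eef_pos: [0.48, -0.4293, 0.0761]
ee_rot: [0.989, 0.147, 0.001, 0.001]
ft_force: [-0.5, 0.2, -1.6]
grip_width: 0.0126
gripper_force: 60.0
[-0.03906856  0.14316167 -0.00770853]
```

View pics/w4.png

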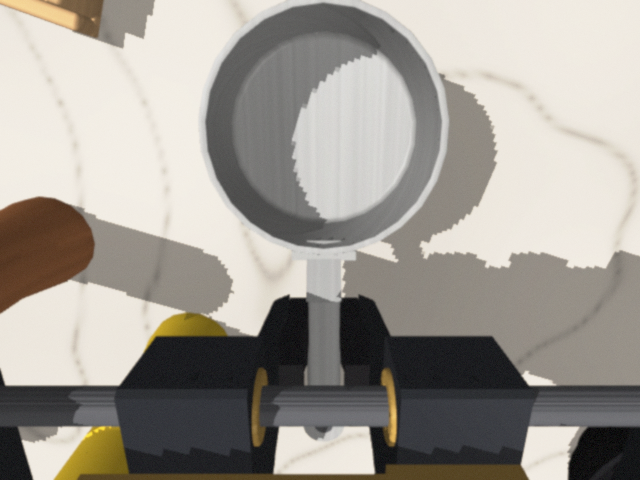

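The pan is lifted, level and aligned with the tool. Next comes the carry to the round tray.

```bash
python3 -m pendant '[[[0,0,0,0,0,-0.2,1],[0,0,0,0,0,-0.4,1],[0,0,0,0,0,-0.6,1],[0,0,0,0,0,-0.8,1],[0,0,0,0.02,-0.05,-1,1],[0,0,0,0.05,-0.15,-1,1]]]' 60
for i in 1 2 3; do python3 -m pendant '[[[0,0,0,0.1,-0.22,0,1],[0,0,0,0.2,-0.44,0,1],[0,0,0,0.3,-0.66,0,1],[0,0,0,0.4,-0.88,0,1]]]' 60 | head -2; done
python3 - <<'E'
from h import *
need([.5607,.1644,.225],17.1)
E
```

```text
time_s: 9.15
eef_pos: [0.4818, -0.4087, 0.2304]
ee_rot: [0.989, 0.146, 0.003, 0.004]
ft_force: [1.7, -0.3, -2.2]
grip_width: 0.0121
gripper_force: 60.0
time_s: 9.48
eef_pos: [0.4982, -0.2593, 0.2238]
time_s: 9.82
eef_pos: [0.5172, -0.1155, 0.2239]
time_s: 10.15
eef_pos: [0.5361, 0.0282, 0.2239]
pos [0.5361 0.0282 0.2239] theta 16.93 tilt 0.02 F [ 1.2  0.7 -1.5] w 0.0125 t 10.15
shift shares [ 0.421 -0.821 -0.008] turn z -0.0010
```

```bash
python3 -m pendant '[[[0,0,0,0.2,-0.3,0,1],[0,0,0,0.3,-0.55,0,1],[0,0,0,0.41,-0.75,0,1],[0,0,0,0.41,-0.8,0,1],[0,0,0,0.41,-0.8,0,1],[0,0,0,0.41,-0.8,0,1],[0,0,0,0.41,-0.8,0,1]]]' 60
python3 - <<'E'
from h import *
c=eyes.get_calibration("wrist");im=eyes.get_image("wrist")
need([.5607,.1644,.048],17.1)
s=ctrl.get_state();p=s["eef_pos"]
L=finder.outline_of("wrist","large_pan")
for d in L[:2]: 
  print(d["confidence"],d["centre"],d["pixels"].sum())
  r=fit("large_pan",d["pixels"],c,(p[0]+.07,p[1]+.02),p[2]-.044,-2.845);print(r,r[0][:2]-p[:2])
print(find("wrist","round_tray",(.6575,.172),c=c,maxd=200))
E
```

```text
time_s: 10.73
eef_pos: [0.5603, 0.1574, 0.2236]
ee_rot: [0.989, 0.146, -0.0, 0.001]
ft_force: [-0.5, -0.5, -1.9]
grip_width: 0.0122
gripper_force: 60.0
pos [0.5605 0.157  0.2237] theta 16.78 tilt 0.09 F [ 0.2  0.5 -1.5] w 0.0122 t 10.7833
shift shares [ 0.017 -0.048  1.171] turn z -0.0018
0.86 [0.5039, 0.2733] 55253
(array([ 0.6285782 ,  0.17716033, -2.8443638 ]), np.float64(0.05419080704450607)) [0.06811961 0.02018331]
(array([0.83326911, 0.15197119]), np.float64(0.7455440759658813))
```

```bash
python3 -m pendant '[[[0,0,0,0.02,-0.05,0.15,1],[0,0,0,0.02,-0.05,0.3,1],[0,0,0,0.02,-0.05,0.45,1],[0,0,0,0.02,-0.05,0.6,1],[0,0,0,0.02,-0.05,0.75,1],[0,0,0,0.02,-0.05,0.9,1],[0,0,0,0.02,-0.05,0.9,1]]]' 60
python3 -m pendant '[[[0,0,0,0,0,0.07,1],[0,0,0,0,0,0.14,1],[0,0,0,0,0,0.19,1],[0,0,0,0,0,0.22,1],[0,0,0,0,0,0.24,1],[0,0,0,0,0,0.26,1],[0,0,0,0,0,0.26,1],[0,0,0,0,0,0.26,1]]]' 60
```

```text
time_s: 11.47
eef_pos: [0.5582, 0.1649, 0.085]
ee_rot: [0.989, 0.146, -0.004, 0.001]
ft_force: [-0.9, -0.8, -1.7]
grip_width: 0.0129
gripper_force: 60.0
time_s: 12.13
eef_pos: [0.5614, 0.1674, 0.0502]
ee_rot: [0.989, 0.147, 0.0, -0.0]
ft_force: [0.1, -0.6, -1.6]
grip_width: 0.0123
gripper_force: 60.0
```

```bash
python3 -m pendant '[[[0,0,0,0,0,0.01,1],[0,0,0,0,0,0.02,1],[0,0,0,0,0,0.02,1]]]' 60; python3 -m pendant '[[[0,0,0,0,0,0.01,1],[0,0,0,0,0,0.015,1],[0,0,0,0,0,0.015,1]]]' 60
python3 - <<'E'
from h import *
need([0,0,0]);print(ctrl.get_state()["wrist_torque"])
E
```

```text
time_s: 12.38
eef_pos: [0.5609, 0.1673, 0.0476]
ee_rot: [0.989, 0.147, -0.0, 0.0]
ft_force: [-3.9, -0.6, 8.8]
grip_width: 0.0124
gripper_force: 60.0
time_s: 12.63
eef_pos: [0.5598, 0.167, 0.0466]
ee_rot: [0.989, 0.147, -0.001, 0.001]
ft_force: [-11.1, -3.6, 23.8]
grip_width: 0.0127
gripper_force: 60.0
pos [0.5598 0.167  0.0466] theta 16.93 tilt 0.17 F [-11.1  -3.6  23.8] w 0.0127 t 12.6333
shift shares [-3.893 -0.022  0.321] 
[-0.79088621  2.22421868 -0.00725424]
```

```bash
python3 -m pendant '[[[0,0,0,0,0,-0.012,1],[0,0,0,0,0,-0.012,1],[0,0,0,0,0,-0.012,0.6],[0,0,0,0,0,-0.012,0.4],[0,0,0,0,0,-0.012,0.2],[0,0,0,0,0,-0.012,0.2],[0,0,0,0,0,-0.012,0.2],[0,0,0,0,0,-0.012,0.2],[0,0,0,0,0,-0.012,0.2],[0,0,0,0,0,-0.1,0.2],[0,0,0,0,0,-0.3,0.2],[0,0,0,0,0,-0.55,0.2],[0,0,0,0,0,-0.8,0.2],[0,0,0,0,0,-1,0.2],[0,0,0,0,0,-1,0.2]]]' 60
python3 -m pendant '[[[0,0,-0.04,0,-0.2,0,-0.2],[0,0,-0.08,0,-0.4,0,-0.2],[0,0,-0.12,0,-0.6,0,-0.2],[0,0,-0.16,0,-0.8,0,-0.2],[0,0,-0.2,0,-0.9,0,-0.2],[0,0,-0.24,0,-0.92,0,-0.2],[0,0,-0.28,0,-0.92,0,-0.2],[0,0,-0.32,0,-0.92,0,-0.2],[0,0,-0.36,0,-0.92,0,-0.2],[0,0,-0.4,0,-0.92,0,-0.2],[0,0,-0.44,0,-0.92,0,-0.2],[0,0,-0.48,0,-0.92,0,-0.2],[0,0,-0.5,0,-0.92,0,-0.2]]]' 60
python3 - <<'E'
from h import *
need([.481,.4317,.2],165)
eyes.get_image("top");print(find("top","large_pan",(.631,.186),z=.004,yaw=-2.845,maxd=100))
E
```

```text
time_s: 13.88
eef_pos: [0.5648, 0.1689, 0.2023]
ee_rot: [0.989, 0.147, 0.006, -0.001]
ft_force: [0.8, 1.3, 0.3]
grip_width: 0.0348
gripper_force: 0.0
time_s: 14.97
eef_pos: [0.5208, 0.299, 0.195]
ee_rot: [0.593, 0.805, -0.0, 0.0]
ft_force: [0.5, -0.4, 1.1]
grip_width: 0.053
gripper_force: 0.0
pos [0.5208 0.299  0.195 ] theta 107.29 tilt 0.02 F [ 0.5 -0.4  1.1] w 0.053 t 14.9667
shift shares [ 0.924  0.009 -0.034] turn z -0.3206
(array([ 0.63125443,  0.18911732, -2.84765899]), np.float64(0.00625426322221756))
```

```bash
python3 -m pendant '[[[0,0,-0.035,0.2,0,0,-0.2],[0,0,-0.07,0.4,0,0,-0.2],[0,0,-0.105,0.6,0,0,-0.2],[0,0,-0.14,0.8,0,0,-0.2],[0,0,-0.175,0.92,0.01,0,-0.2],[0,0,-0.21,0.92,0.01,0,-0.2],[0,0,-0.245,0.92,0.01,0,-0.2],[0,0,-0.28,0.92,0.01,0,-0.2],[0,0,-0.32,0.92,0.01,0,-0.2],[0,0,-0.32,0.92,0.01,0,-0.2],[0,0,-0.32,0.92,0.01,0,-0.2]]]' 60
python3 - <<'E'
from h import *
eyes.get_image("top");print(find("top","small_pan",(.5525,.4125),yaw=2.88,maxd=100))
c=eyes.get_calibration("wrist");im=eyes.get_image("wrist")
cv2.imwrite("pics/w5.png",im[:,:,::-1])
r=find("wrist","small_pan",(.5525,.4125),yaw=2.88,c=c,maxd=300);print(r)
x,y,w=(.5525,.4125,2.88) if r is None else r[0]
need([x+.074*np.cos(w),y+.074*np.sin(w),.054],np.degrees(w))
E
```

```text
time_s: 15.98
eef_pos: [0.4821, 0.4316, 0.1946]
ee_rot: [0.137, 0.991, -0.0, -0.0]
ft_force: [-0.3, -0.2, 0.0]
grip_width: 0.0532
gripper_force: 0.0
(array([0.55493179, 0.41158598, 2.97561051]), np.float64(0.34251829981803894))
(array([0.55446771, 0.41035459, 2.87923843]), np.float64(0.017964918166399002))
pos [0.4821 0.4318 0.1948] theta 164.38 tilt 0.02 F [ 0.2 -0.6 -0.3] w 0.0528 t 16.1833
shift shares [-0.009 -0.013  0.939] turn z -0.0032
```

View pics/w5.png

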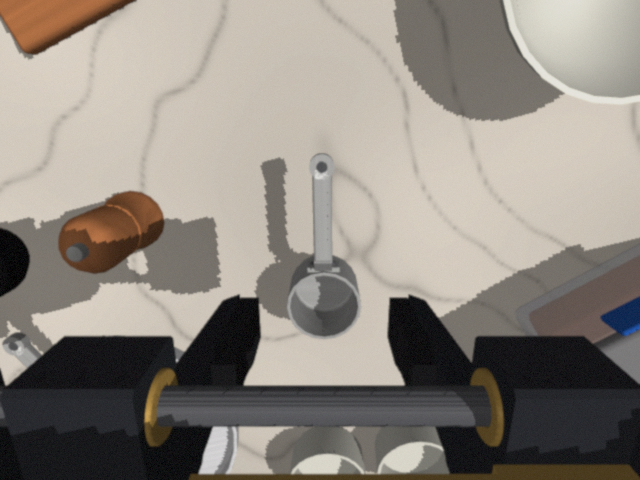

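The small pan is centred at (324,305) with its handle up to (321,165). The short mill at (110,235) is well clear. I descend and grip.

```bash
python3 -m pendant '[[[0,0,0,-0.01,-0.013,0.2,-0.2],[0,0,0,-0.01,-0.013,0.4,-0.2],[0,0,0,-0.01,-0.013,0.6,-0.2],[0,0,0,-0.01,-0.013,0.8,-0.2],[0,0,0,-0.01,-0.013,0.94,-0.2],[0,0,0,-0.01,-0.013,0.94,-0.2],[0,0,0,-0.01,-0.013,0.94,0.2],[0,0,0,-0.01,-0.013,0.94,0.5],[0,0,0,-0.01,-0.013,0.94,0.7],[0,0,0,-0.01,-0.013,0.94,0.8],[0,0,0,-0.01,-0.013,0.94,1],[0,0,0,-0.01,-0.013,0.94,1],[0,0,0,-0.01,-0.013,0.94,1],[0,0,0,-0.01,-0.013,0.94,1],[0,0,0,-0.01,-0.013,0.94,1]]]' 60
```

```text
time_s: 17.43
eef_pos: [0.4831, 0.4299, 0.054]
ee_rot: [0.135, 0.991, 0.0, 0.0]
ft_force: [0.4, 0.4, 1.8]
grip_width: 0.0127
gripper_force: 60.0
```

```bash
python3 -m pendant '[[[0,0,0,0,0,-0.02,1],[0,0,0,0,0,-0.06,1],[0,0,0,0,0,-0.15,1],[0,0,0,0,0,-0.3,1],[0,0,0,0,0,-0.5,1],[0,0,0,0,0,-0.7,1],[0,0,0,0,0,-0.9,1],[0,0,0,0,0,-1,1],[0,0,0,0,0,-1,1],[0,0,0,0,0,-1,1]]]' 60
python3 - <<'E'
from h import *
c=eyes.get_calibration("wrist");eyes.get_image("wrist")
s=ctrl.get_state();p=s["eef_pos"]
for d in finder.outline_of("wrist","small_pan")[:2]:
  r=fit("small_pan",d["pixels"],c,(p[0]+.071,p[1]-.02),p[2]-.054,2.88);print(d["confidence"],r,r[0][:2]-p[:2],np.hypot(*(r[0][:2]-p[:2])))
need([.6095,.2593,.2],107)
E
```

```text
time_s: 18.27
eef_pos: [0.4831, 0.4293, 0.2038]
ee_rot: [0.135, 0.991, 0.0, 0.0]
ft_force: [0.6, -0.1, -1.6]
grip_width: 0.0124
gripper_force: 60.0
0.86 (array([0.6111964 , 0.39349195, 2.87443464]), np.float64(0.6246198415756226)) [ 0.12847795 -0.03508395] 0.1331820867871871
pos [0.4825 0.4283 0.2016] theta 164.53 tilt 0.18 F [ 0.2 -0.1 -2.9] w 0.0126 t 18.3667
shift shares [-1.116 -0.86   0.012] turn z 0.3196
```

```bash
python3 -m pendant '[[[0,0,0.03,-0.14,-0.1,0,1],[0,0,0.06,-0.28,-0.2,0,1],[0,0,0.09,-0.42,-0.3,0,1],[0,0,0.12,-0.56,-0.4,0,1],[0,0,0.15,-0.7,-0.5,0,1],[0,0,0.18,-0.84,-0.6,0,1],[0,0,0.21,-0.95,-0.7,0,1],[0,0,0.24,-0.98,-0.8,0,1],[0,0,0.27,-0.98,-0.86,0,1],[0,0,0.3,-0.98,-0.86,0,1],[0,0,0.32,-0.98,-0.86,0,1],[0,0,0.32,-0.98,-0.86,0,1],[0,0,0.32,-0.98,-0.86,0,1]]]' 60
python3 - <<'E'
from h import *
need([.6095,.2593,.062],107)
eyes.get_image("side");c=eyes.get_calibration("side");p=ctrl.get_state()["eef_pos"]
for d in finder.outline_of("side","small_pan")[:2]:
  r=fit("small_pan",d["pixels"],c,(p[0]+.02,p[1]-.071),p[2]-.054,1.87);print(d["confidence"],r,r[0][:2]-p[:2])
E
```

```text
time_s: 19.45
eef_pos: [0.5895, 0.2656, 0.202]
ee_rot: [0.594, 0.804, -0.001, -0.001]
ft_force: [0.9, -0.5, -1.2]
grip_width: 0.012
gripper_force: 60.0
pos [0.5895 0.2656 0.202 ] theta 107.07 tilt 0.15 F [ 0.9 -0.5 -1.2] w 0.012 t 19.45
shift shares [-0.078  0.117  0.933] turn z 0.0004
0.75 (array([0.60898866, 0.20179201, 1.90841327]), np.float64(0.0936320349574089)) [ 0.01930632 -0.0639705 ]
```

```bash
python3 -m pendant '[[[0,0,0,-0.09,0.117,0,1],[0,0,0,-0.09,0.117,0.1,1],[0,0,0,-0.09,0.117,0.25,1],[0,0,0,-0.09,0.117,0.4,1],[0,0,0,-0.09,0.117,0.52,1],[0,0,0,-0.09,0.117,0.56,1],[0,0,0,-0.09,0.117,0.56,1],[0,0,0,-0.09,0.117,0.56,1]]]' 60
python3 - <<'E'
from h import *
need([.6105,.2575,.062],107)
im=eyes.get_image("top");a=cv2.resize(im[120:260,180:340],None,fx=2.5,fy=2.5,interpolation=2)
b=eyes.get_image("side")[100:240,310:470];b=cv2.resize(b,None,fx=2.5,fy=2.5,interpolation=2)
cv2.imwrite("pics/c6.png",np.hstack([a,b])[:,:,::-1])
E
```

```text
time_s: 20.22
eef_pos: [0.6112, 0.2585, 0.12]
ee_rot: [0.595, 0.804, 0.0, -0.0]
ft_force: [-0.1, -0.4, -1.0]
grip_width: 0.0125
gripper_force: 60.0
pos [0.6112 0.2585 0.12  ] theta 106.97 tilt 0.03 F [-0.1 -0.4 -1. ] w 0.0125 t 20.2167
shift shares [-0.005 -0.006  0.387] turn z -0.0002
```

View pics/c6.png

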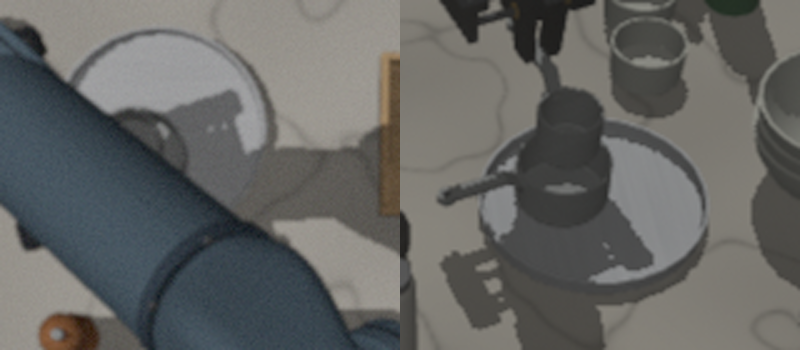

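The small pan hangs above the large one, crop columns 570 and 564 in the side view. I check that numerically and then lower it.

```bash
python3 - <<'E'
from h import *
c=eyes.get_calibration("side")
print(unproj(310+169.5/2.5,100+112/2.5,.116,c))
print(proj(np.array([[.631,.189,.052],[.631,.189,.116]]),c), 310+164/2.5)
E
```

```text
[0.63118462 0.18609659]
[[375.596665   164.03332397]
 [377.50572743 143.94297707]] 375.6
```

```bash
python3 -m pendant '[[[0,0,0,0.01,0,0.08,1],[0,0,0,0.01,0,0.16,1],[0,0,0,0.01,0,0.24,1],[0,0,0,0.01,0,0.3,1],[0,0,0,0.01,0,0.34,1],[0,0,0,0.01,0,0.36,1],[0,0,0,0.01,0,0.37,1],[0,0,0,0.01,0,0.37,1]]]' 60; python3 -m pendant '[[[0,0,0,0,0,0.01,1],[0,0,0,0,0,0.015,1],[0,0,0,0,0,0.015,1]]]' 60
```

```text
time_s: 20.98
eef_pos: [0.6105, 0.2597, 0.064]
ee_rot: [0.595, 0.804, -0.0, -0.0]
ft_force: [-0.7, -0.6, -1.1]
grip_width: 0.0119
gripper_force: 60.0
time_s: 21.23
eef_pos: [0.6108, 0.2602, 0.0625]
ee_rot: [0.595, 0.804, 0.001, 0.0]
ft_force: [0.5, 1.4, 0.2]
grip_width: 0.0124
gripper_force: 60.0
```

```bash
python3 -m pendant '[[[0,0,0,0,0,0.008,1],[0,0,0,0,0,0.008,1],[0,0,0,0,0,0.008,1]]]' 60
```

```text
time_s: 21.48
eef_pos: [0.6108, 0.261, 0.0618]
ee_rot: [0.595, 0.804, 0.001, -0.0]
ft_force: [-2.3, 3.2, 5.4]
grip_width: 0.0125
gripper_force: 60.0
```

```bash
python3 -m pendant '[[[0,0,0,0,0,-0.003,1],[0,0,0,0,0,-0.003,0.6],[0,0,0,0,0,-0.003,0.4],[0,0,0,0,0,-0.003,0.2],[0,0,0,0,0,-0.003,0.2],[0,0,0,0,0,-0.003,0.2],[0,0,0,0,0,-0.003,0.2],[0,0,0,0,0,-0.003,0.2],[0,0,0,0,0,-0.1,0.2],[0,0,0,0,0,-0.3,0.2],[0,0,0,0,0,-0.55,0.2],[0,0,0,0,0,-0.8,0.2],[0,0,0,0,0,-1,0.2],[0,0,0,0,0,-1,0.2]]]' 60
python3 -m pendant '[[[0,0,0.03,-0.1,-0.2,0,-1],[0,0,0.06,-0.2,-0.45,0,-1],[0,0,0.094,-0.3,-0.7,0,-1],[0,0,0.094,-0.4,-0.9,0,-1],[0,0,0.094,-0.46,-1,0,-1],[0,0,0.094,-0.46,-1,0,-1],[0,0,0.094,-0.46,-1,0,-1]]]' 60
python3 - <<'E'
from h import *
im=eyes.get_image("side")
print(find("side","small_pan",(.631,.187),z=.008,yaw=1.87,maxd=80),find("side","large_pan",(.631,.189),z=.004,yaw=-2.845,maxd=80))
cw=eyes.get_calibration("wrist");eyes.get_image("wrist");r=find("wrist","small_bowl",(.4435,.137),c=cw,maxd=300);print(r)
need([.4435,.137,.034],90)
E
```

```text
time_s: 22.65
eef_pos: [0.6136, 0.2621, 0.2193]
ee_rot: [0.595, 0.803, 0.005, 0.003]
ft_force: [1.1, 0.0, 0.4]
grip_width: 0.0355
gripper_force: 0.0
time_s: 23.23
eef_pos: [0.4875, 0.1495, 0.2115]
ee_rot: [0.707, 0.707, 0.0, 0.001]
ft_force: [0.1, 0.6, -0.6]
grip_width: 0.0797
gripper_force: 0.0
(array([0.63229112, 0.2048988 , 1.92422445]), np.float64(0.13399028778076172)) (array([ 0.62909241,  0.18972075, -2.86312531]), np.float64(0.5741584897041321))
(array([0.44509208, 0.13419998]), np.float64(0.018238747492432594))
pos [0.4878 0.1512 0.2108] theta 90.08 tilt 0.07 F [ 0.1  0.5 -0.1] w 0.0883 t 23.4833
shift shares [-0.095 -0.296  1.178] turn z 0.0004
```

```bash
python3 -m pendant '[[[0,0,0,-0.1,-0.29,0,-1],[0,0,0,-0.1,-0.29,0.15,-1],[0,0,0,-0.1,-0.29,0.4,-1],[0,0,0,-0.1,-0.29,0.65,-1],[0,0,0,-0.1,-0.29,0.85,-1],[0,0,0,-0.1,-0.29,0.9,-1],[0,0,0,-0.1,-0.29,0.9,-1]]]' 25
python3 -m pendant '[[[0,0,0,0,0,0.15,-1],[0,0,0,0,0,0.3,-1],[0,0,0,0,0,0.3,-1],[0,0,0,0,0,0.3,-0.4],[0,0,0,0,0,0.3,0],[0,0,0,0,0,0.3,0],[0,0,0,0,0,0.3,0],[0,0,0,0,0,0.3,0],[0,0,0,0,0,0.3,0]]]' 25
```

```text
time_s: 24.07
eef_pos: [0.4424, 0.1353, 0.0741]
ee_rot: [0.707, 0.708, -0.002, -0.001]
ft_force: [-0.1, 0.3, -0.5]
grip_width: 0.0885
gripper_force: 0.0
time_s: 24.82
eef_pos: [0.4447, 0.1352, 0.0321]
ee_rot: [0.707, 0.707, 0.001, 0.001]
ft_force: [-1.1, 0.0, 9.0]
grip_width: 0.0638
gripper_force: 25.0
```

```bash
python3 -m pendant '[[[0,0,0,0,0,-0.03,1],[0,0,0,0,0,-0.1,1],[0,0,0,0,0,-0.25,1],[0,0,0,0,0,-0.45,1],[0,0,0,0,0,-0.7,1],[0,0,0,0,0,-0.9,1],[0,0,0,0,0,-1,1],[0,0,0,0,0,-1,1]]]' 25
for i in 1 2; do python3 -m pendant '[[[0,0,0,-0.17,0.135,0,1],[0,0,0,-0.34,0.27,0,1],[0,0,0,-0.51,0.405,0,1],[0,0,0,-0.68,0.54,0,1],[0,0,0,-0.855,0.675,0,1]]]' 25;done
python3 -m pendant '[[[0,0,0,0,0,0,1],[0,0,0,0,0,0,1],[0,0,0,0,0,0,1]]]' 25
python3 - <<'E'
from h import *
need([.647,-.121,.0395],90)
c=eyes.get_calibration("wrist");eyes.get_image("wrist");r=find("wrist","wood_tray",(.6455,-.171),yaw=-.035,c=c,maxd=300);print(r)
c=eyes.get_calibration("top");eyes.get_image("top");print(find("top","small_pan",(.631,.187),z=.008,yaw=1.87,maxd=80),find("top","large_pan",(.631,.189),z=.004,yaw=-2.845,maxd=80))
E
```

```text
time_s: 25.48
eef_pos: [0.4457, 0.1356, 0.1847]
ee_rot: [0.707, 0.707, 0.003, 0.002]
ft_force: [0.5, 1.1, -1.2]
grip_width: 0.0635
gripper_force: 25.0
time_s: 25.9
eef_pos: [0.5448, 0.0052, 0.1799]
ee_rot: [0.707, 0.707, -0.001, -0.001]
ft_force: [1.1, 1.2, -0.8]
grip_width: 0.0635
gripper_force: 25.0
time_s: 26.32
eef_pos: [0.646, -0.1228, 0.1795]
ee_rot: [0.707, 0.707, -0.001, -0.001]
ft_force: [0.3, 0.1, -1.2]
grip_width: 0.0637
gripper_force: 25.0
time_s: 26.57
eef_pos: [0.6452, -0.1205, 0.1796]
ee_rot: [0.707, 0.707, -0.0, -0.001]
ft_force: [-0.3, 0.3, -2.3]
grip_width: 0.0638
gripper_force: 25.0
pos [ 0.6452 -0.1205  0.1796] theta 90.05 tilt 0.15 F [-0.3  0.3 -2.3] w 0.0638 t 26.5667
shift shares [-0.004  0.014  0.934] turn z 0.0003
(array([ 0.64728335, -0.17179075, -0.03921667]), np.float64(0.8423219919204712))
(array([0.63148144, 0.19245812, 1.87605354]), np.float64(0.024471353739500046)) (array([ 0.6312255 ,  0.18820669, -2.84805217]), np.float64(0.8751490712165833))
```

The pans are nested, axes about 4 mm apart and handles about 90° apart. I lower the bowl.

```bash
python3 -m pendant '[[[0,0,0,0,0,0.15,1],[0,0,0,0,0,0.35,1],[0,0,0,0,0,0.55,1],[0,0,0,0,0,0.72,1],[0,0,0,0,0,0.84,1],[0,0,0,0,0,0.9,1],[0,0,0,0,0,0.92,1],[0,0,0,0,0,0.92,1]]]' 25;  python3 -m pendant '[[[0,0,0,0,0,0.01,1],[0,0,0,0,0,0.02,1],[0,0,0,0,0,0.02,1]]]' 25
```

```text
time_s: 27.48
eef_pos: [0.6462, -0.1212, 0.0428]
ee_rot: [0.707, 0.707, -0.0, -0.0]
ft_force: [0.4, 0.3, -1.5]
grip_width: 0.0635
gripper_force: 25.0
time_s: 27.73
eef_pos: [0.6469, -0.1216, 0.0407]
ee_rot: [0.707, 0.707, 0.0, 0.001]
ft_force: [-0.2, -0.8, -1.2]
grip_width: 0.0639
gripper_force: 25.0
```

```bash
python3 -m pendant '[[[0,0,0,0,0,0.01,1],[0,0,0,0,0,0.015,1],[0,0,0,0,0,0.015,1]]]' 25; python3 -m pendant '[[[0,0,0,0,0,0.01,1],[0,0,0,0,0,0.01,1]]]' 25
```

```text
time_s: 27.98
eef_pos: [0.6467, -0.1217, 0.0383]
ee_rot: [0.707, 0.707, 0.0, 0.0]
ft_force: [-1.0, -0.1, 3.2]
grip_width: 0.0636
gripper_force: 25.0
time_s: 28.15
eef_pos: [0.6468, -0.1217, 0.0381]
ee_rot: [0.707, 0.707, -0.0, 0.001]
ft_force: [-4.8, 1.2, 15.3]
grip_width: 0.0638
gripper_force: 25.0
```

```bash
python3 -m pendant '[[[0,0,0,0,0,-0.01,1],[0,0,0,0,0,-0.01,0],[0,0,0,0,0,-0.01,-0.4],[0,0,0,0,0,-0.01,-0.8],[0,0,0,0,0,-0.01,-1],[0,0,0,0,0,-0.01,-1],[0,0,0,0,0,-0.1,-1],[0,0,0,0,0,-0.3,-1],[0,0,0,0,0,-0.55,-1],[0,0,0,0,0,-0.8,-1],[0,0,0,0,0,-1,-1],[0,0,0,0,0,-1,-1]]]' 25
python3 -m pendant '[[[0,0,0,-0.15,-0.2,0,-1],[0,0,0,-0.3,-0.4,-0.1,-1],[0,0,0,-0.45,-0.6,-0.2,-1],[0,0,0,-0.6,-0.8,-0.3,-1],[0,0,0,-0.75,-1,-0.3,-1],[0,0,0,-0.9,-1,-0.3,-1],[0,0,0,-0.9,-1,-0.3,-1],[0,0,0,-0.9,-1,-0.3,-1]]]' 25
python3 - <<'E'
from h import *
eyes.get_image("top");print(find("top","small_bowl",(.647,-.121),z=.006,maxd=80))
c=eyes.get_calibration("wrist");im=eyes.get_image("wrist");print(find("wrist","tall_mill",(.4395,-.269),c=c,maxd=150))
cv2.imwrite("pics/w7.png",im[:,:,::-1])
need([.4395,-.269,.11],90)
E
```

```text
time_s: 29.15
eef_pos: [0.6504, -0.1214, 0.1941]
ee_rot: [0.707, 0.707, 0.004, 0.005]
ft_force: [0.2, 0.8, 0.2]
grip_width: 0.088
gripper_force: 0.0
time_s: 29.82
eef_pos: [0.4958, -0.2579, 0.2313]
ee_rot: [0.708, 0.706, -0.0, 0.0]
ft_force: [-0.1, 0.5, 0.4]
grip_width: 0.0879
gripper_force: 0.0
(array([ 0.64635262, -0.12157104]), np.float64(0.007086270954459906))
(array([ 0.44097126, -0.2705361 ]), np.float64(0.0025328255724161863))
pos [ 0.497  -0.2549  0.231 ] theta 90.16 tilt 0.05 F [-0.8 -0.2  0.2] w 0.088 t 30.0167
shift shares [-0.093 -0.384  0.806] turn z 0.0009
```

View pics/w7.png

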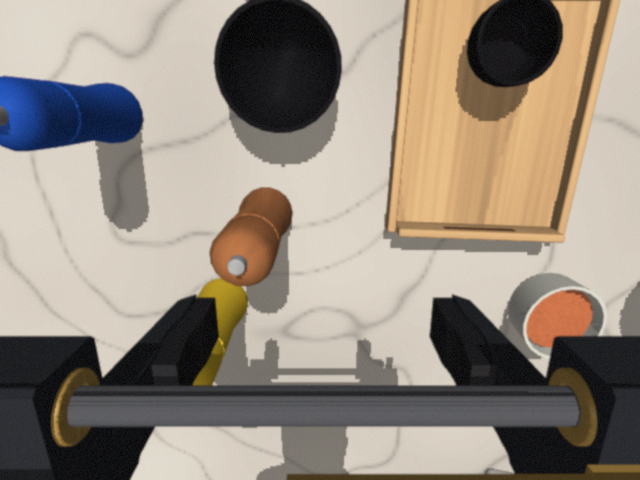

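The small bowl stands in the tray at (515,40). The brown tall mill is at (240,240), and the yellow one is clear of the fingers' line.

```bash
python3 -m pendant '[[[0,0,0,-0.1,-0.2,0,-1],[0,0,0,-0.1,-0.377,0,-1],[0,0,0,-0.1,-0.377,0,-1],[0,0,0,-0.1,-0.377,0.15,-1],[0,0,0,-0.1,-0.377,0.4,-1],[0,0,0,-0.1,-0.377,0.65,-1],[0,0,0,-0.1,-0.377,0.8,-1],[0,0,0,-0.1,-0.377,0.8,-1],[0,0,0,-0.1,-0.377,0.8,-0.4],[0,0,0,-0.1,-0.377,0.8,0],[0,0,0,-0.1,-0.377,0.8,0.3],[0,0,0,-0.1,-0.377,0.8,0.3],[0,0,0,-0.1,-0.377,0.8,0.3],[0,0,0,-0.1,-0.377,0.8,0.3],[0,0,0,-0.1,-0.377,0.8,0.3],[0,0,0,-0.1,-0.377,0.8,0.3],[0,0,0,-0.1,-0.377,0.8,0.3]]]' 35
```

```text
time_s: 31.43
eef_pos: [0.4402, -0.2719, 0.1114]
ee_rot: [0.707, 0.707, 0.0, 0.001]
ft_force: [-0.3, -0.5, 4.7]
grip_width: 0.0434
gripper_force: 35.0
```

```bash
python3 -m pendant '[[[0,0,0,0,0,-0.03,1],[0,0,0,0,0,-0.1,1],[0,0,0,0,0,-0.25,1],[0,0,0,0,0,-0.45,1],[0,0,0,0,0,-0.6,1],[0,0,0,0.03,0.1,-0.67,1],[0,0,0,0.07,0.25,-0.67,1],[0,0,0,0.12,0.45,-0.67,1],[0,0,0,0.17,0.65,-0.67,1],[0,0,0,0.22,0.85,-0.67,1],[0,0,0,0.27,1,-0.67,1],[0,0,0,0.27,1,-0.67,1]]]' 35
python3 -m pendant '[[[0,0,0,0.05,0.2,0,1],[0,0,0,0.1,0.36,0,1],[0,0,0,0.1,0.36,0,1],[0,0,0,0.1,0.36,0,1],[0,0,0,0.1,0.36,0,1]]]' 35
python3 - <<'E'
from h import *
need([.644,-.216,.117],90)
E
```

```text
time_s: 32.43
eef_pos: [0.5938, -0.2271, 0.2119]
ee_rot: [0.705, 0.709, 0.002, 0.0]
ft_force: [-0.6, 1.1, -2.9]
grip_width: 0.0434
gripper_force: 35.0
time_s: 32.85
eef_pos: [0.6424, -0.2166, 0.2112]
ee_rot: [0.707, 0.707, -0.001, -0.001]
ft_force: [-0.5, 0.0, -2.7]
grip_width: 0.0435
gripper_force: 35.0
pos [ 0.6424 -0.2166  0.2112] theta 90.0 tilt 0.11 F [-0.5  0.  -2.7] w 0.0435 t 32.85
shift shares [0.004 0.012 0.628] turn z -0.0000
```

```bash
python3 -m pendant '[[[0,0,0,0,0.01,0.12,1],[0,0,0,0,0.01,0.26,1],[0,0,0,0,0.01,0.4,1],[0,0,0,0,0.01,0.52,1],[0,0,0,0,0.01,0.58,1],[0,0,0,0,0.01,0.61,1],[0,0,0,0,0.01,0.62,1],[0,0,0,0,0.01,0.62,1]]]' 35;  python3 -m pendant '[[[0,0,0,0,0,0.01,1],[0,0,0,0,0,0.01,1],[0,0,0,0,0,0.01,1]]]' 35
```

```text
time_s: 33.52
eef_pos: [0.6453, -0.2165, 0.1192]
ee_rot: [0.707, 0.707, 0.0, 0.0]
ft_force: [-0.0, -0.8, -2.5]
grip_width: 0.0431
gripper_force: 35.0
time_s: 33.77
eef_pos: [0.6456, -0.2161, 0.1177]
ee_rot: [0.707, 0.707, 0.0, 0.0]
ft_force: [-0.4, -0.4, -1.1]
grip_width: 0.0438
gripper_force: 35.0
```

```bash
python3 -m pendant '[[[0,0,0,0,0,0.008,1],[0,0,0,0,0,0.008,1],[0,0,0,0,0,0.008,1]]]' 35
```

```text
time_s: 34.02
eef_pos: [0.6459, -0.2162, 0.1175]
ee_rot: [0.707, 0.707, 0.0, 0.001]
ft_force: [-3.4, 0.5, 5.6]
grip_width: 0.0437
gripper_force: 35.0
```

```bash
python3 -m pendant '[[[0,0,0,0,0,-0.002,0.1],[0,0,0,0,0,-0.002,-0.2],[0,0,0,0,0,-0.002,-0.5],[0,0,0,0,0,-0.002,-0.8],[0,0,0,0,0,-0.002,-1],[0,0,0,0,0,-0.002,-1],[0,0,0,0,0,-0.1,-1],[0,0,0,0,0,-0.3,-1],[0,0,0,0,0,-0.55,-1],[0,0,0,0,0,-0.75,-1],[0,0,0,0,0,-0.75,-1]]]' 30
python3 -m pendant '[[[0,0,0,0.2,-0.15,0,-1],[0,0,0,0.4,-0.3,0,-1],[0,0,0,0.6,-0.45,0,-1],[0,0,0,0.8,-0.6,0,-1],[0,0,0,1,-0.75,0,-1],[0,0,0,1,-0.75,0,-1],[0,0,0,1,-0.75,0,-1]]]' 30
python3 - <<'E'
from h import *
eyes.get_image("side");print(find("side","tall_mill",(.644,-.216),z=.006,maxd=80))
c=eyes.get_calibration("wrist");im=eyes.get_image("wrist");print(find("wrist","squeeze_bottle",(.4465,.015),c=c,maxd=200))
need([.4465,.015,.097],90)
E
```

```text
time_s: 34.93
eef_pos: [0.6492, -0.2163, 0.2369]
ee_rot: [0.707, 0.707, 0.003, 0.005]
ft_force: [1.4, 0.1, 1.2]
grip_width: 0.0886
gripper_force: 0.0
time_s: 35.52
eef_pos: [0.5322, -0.0644, 0.2294]
ee_rot: [0.706, 0.709, 0.0, 0.001]
ft_force: [0.7, -1.1, -0.2]
grip_width: 0.0882
gripper_force: 0.0
(array([ 0.64440592, -0.21253395]), np.float64(0.009912648238241673))
(array([0.44704202, 0.01098899]), np.float64(0.00929262675344944))
pos [ 0.5335 -0.0675  0.2285] theta 89.89 tilt 0.04 F [-0.  -0.5  0.4] w 0.0878 t 35.7167
shift shares [ 0.549 -0.582  0.876] turn z -0.0006
```

```bash
python3 -m pendant '[[[0,0,0,0.2,-0.2,0,-1],[0,0,0,0.4,-0.4,0,-1],[0,0,0,0.537,-0.578,0,-1],[0,0,0,0.537,-0.578,0,-1],[0,0,0,0.537,-0.578,0,-1],[0,0,0,0.537,-0.578,0.2,-1],[0,0,0,0.537,-0.578,0.45,-1],[0,0,0,0.537,-0.578,0.7,-1],[0,0,0,0.537,-0.578,0.87,-1],[0,0,0,0.537,-0.578,0.87,-1],[0,0,0,0.537,-0.578,0.87,-0.5],[0,0,0,0.537,-0.578,0.87,0],[0,0,0,0.537,-0.578,0.87,0.3],[0,0,0,0.537,-0.578,0.87,0.3],[0,0,0,0.537,-0.578,0.87,0.3],[0,0,0,0.537,-0.578,0.87,0.3],[0,0,0,0.537,-0.578,0.87,0.3],[0,0,0,0.537,-0.578,0.87,0.3],[0,0,0,0.537,-0.578,0.87,0.3]]]' 30
```

```text
time_s: 37.3
eef_pos: [0.4467, 0.0145, 0.0982]
ee_rot: [0.707, 0.707, 0.001, 0.0]
ft_force: [0.8, -0.8, 3.5]
grip_width: 0.0402
gripper_force: 27.1
```

```bash
python3 -m pendant '[[[0,0,0,0,0,0,0.3],[0,0,0,0,0,0,0.3]]]' 30
python3 - <<'E'
from h import *
im=eyes.get_image("wrist");im2=eyes.get_image("side")[180:320,240:380]
cv2.imwrite("pics/w8.png",np.hstack([cv2.resize(im,(440,330)),cv2.resize(im2,(330,330),interpolation=2)])[:,:,::-1])
E
```

```text
time_s: 37.47
eef_pos: [0.4467, 0.0146, 0.0982]
ee_rot: [0.707, 0.707, 0.0, 0.0]
ft_force: [1.9, -0.4, 5.7]
grip_width: 0.0405
gripper_force: 27.3
```

View pics/w8.png

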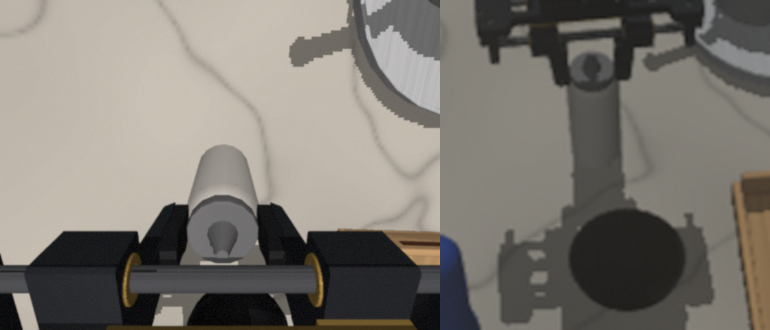

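The bottle is centred between the pads and upright; it is soft and gives a little. I lift it and carry it over.

```bash
python3 -m pendant '[[[0,0,0,0,0,-0.03,0.35],[0,0,0,0,0,-0.1,0.35],[0,0,0,0,0,-0.25,0.35],[0,0,0,0,0,-0.45,0.35],[0,0,0,0,0,-0.65,0.35],[0,0,0,0.05,0.12,-0.65,0.35],[0,0,0,0.12,0.28,-0.65,0.35],[0,0,0,0.2,0.45,-0.65,0.35],[0,0,0,0.28,0.63,-0.65,0.35],[0,0,0,0.36,0.8,-0.65,0.35],[0,0,0,0.4,0.9,-0.65,0.35],[0,0,0,0.4,0.9,-0.65,0.35]]]' 35
python3 -m pendant '[[[0,0,0,0.09,0.17,0,0.35],[0,0,0,0.18,0.34,0,0.35],[0,0,0,0.27,0.51,0,0.35],[0,0,0,0.36,0.68,0,0.35],[0,0,0,0.45,0.83,0,0.35],[0,0,0,0.45,0.87,0,0.35],[0,0,0,0.45,0.87,0,0.35],[0,0,0,0.45,0.87,0,0.35]]]' 35
python3 - <<'E'
from h import *
need([.7125,.143,.102],90)
E
```

```text
time_s: 38.57
eef_pos: [0.5828, 0.0765, 0.1956]
ee_rot: [0.707, 0.708, 0.001, -0.001]
ft_force: [-0.2, 0.6, -1.6]
grip_width: 0.0404
gripper_force: 32.1
time_s: 39.23
eef_pos: [0.7101, 0.141, 0.1949]
ee_rot: [0.707, 0.707, -0.001, -0.0]
ft_force: [-0.1, 0.1, -1.4]
grip_width: 0.0403
gripper_force: 32.4
pos [0.7101 0.141  0.1949] theta 90.0 tilt 0.13 F [-0.1  0.1 -1.4] w 0.0403 t 39.2333
shift shares [0.014 0.017 0.619] turn z -0.0000
```

```bash
python3 -m pendant '[[[0,0,0,0.01,0.01,0.12,0.35],[0,0,0,0.01,0.01,0.26,0.35],[0,0,0,0.01,0.01,0.4,0.35],[0,0,0,0.01,0.01,0.52,0.35],[0,0,0,0.01,0.01,0.58,0.35],[0,0,0,0.01,0.01,0.6,0.35],[0,0,0,0.01,0.01,0.61,0.35],[0,0,0,0.01,0.01,0.61,0.35]]]' 35;  python3 -m pendant '[[[0,0,0,0,0,0.01,0.35],[0,0,0,0,0,0.01,0.35],[0,0,0,0,0,0.01,0.35]]]' 35
```

```text
time_s: 39.9
eef_pos: [0.7132, 0.1433, 0.1048]
ee_rot: [0.707, 0.707, 0.0, 0.0]
ft_force: [-0.5, 0.2, -1.0]
grip_width: 0.0402
gripper_force: 32.4
time_s: 40.15
eef_pos: [0.7133, 0.1436, 0.103]
ee_rot: [0.707, 0.707, 0.0, 0.0]
ft_force: [-0.0, 0.9, -1.0]
grip_width: 0.04
gripper_force: 32.4
```

```bash
python3 -m pendant '[[[0,0,0,0,0,0.01,0.35],[0,0,0,0,0,0.01,0.35],[0,0,0,0,0,0.01,0.35]]]' 35
```

```text
time_s: 40.4
eef_pos: [0.7137, 0.1439, 0.1023]
ee_rot: [0.707, 0.707, 0.001, 0.0]
ft_force: [-0.8, -1.6, 4.5]
grip_width: 0.0403
gripper_force: 32.9
```

Contact with the tray floor. I release, go straight up, then retreat.

```bash
python3 -m pendant '[[[0,0,0,0,0,0,0.1],[0,0,0,0,0,0,-0.1],[0,0,0,0,0,0,-0.4],[0,0,0,0,0,0,-0.7],[0,0,0,0,0,0,-0.8],[0,0,0,0,0,0,-0.8],[0,0,0,0,0,0,-0.8],[0,0,0,0,0,-0.1,-0.8],[0,0,0,0,0,-0.3,-0.8],[0,0,0,0,0,-0.55,-0.8],[0,0,0,0,0,-0.8,-0.8],[0,0,0,0,0,-1,-0.8],[0,0,0,0,0,-1,-0.8]]]' 30
python3 -m pendant '[[[0,0,0,-0.2,-0.2,0,-0.8],[0,0,0,-0.4,-0.4,0,-0.8],[0,0,0,-0.6,-0.6,0,-0.8],[0,0,0,-0.8,-0.8,0,-0.8],[0,0,0,-1,-1,0,-0.8],[0,0,0,-1,-1,0,-0.8],[0,0,0,-1,-1,0,-0.8]]]' 30
python3 - <<'E'
from h import *
im=eyes.get_image("top");
cv2.imwrite("pics/f_side.png",eyes.get_image("side")[:,:,::-1])
for cam in("top","side"):
  for n,x,z,yaw in(("squeeze_bottle",(.7137,.144),.004,None),("small_pan",(.631,.19),.008,1.87),("large_pan",(.631,.189),.004,-2.845),("tall_mill",(.645,-.216),.006,None),("small_bowl",(.647,-.1215),.006,None),("short_mill",(.4465,.268),0,None),("wide_bowl",(.46,-.141),0,None)):
    print(cam,n,find(cam,n,x,z,yaw))
E
```

```text
time_s: 41.48
eef_pos: [0.7162, 0.1452, 0.2602]
ee_rot: [0.707, 0.707, 0.006, 0.003]
ft_force: [-0.2, 0.6, 0.7]
grip_width: 0.0795
gripper_force: 0.0
time_s: 42.07
eef_pos: [0.5618, -0.0094, 0.2516]
ee_rot: [0.708, 0.706, -0.001, 0.001]
ft_force: [0.5, -0.5, 0.9]
grip_width: 0.0795
gripper_force: 0.0
top squeeze_bottle (array([0.7152402 , 0.14230654]), np.float64(0.008942695334553719))
top small_pan (array([0.63155667, 0.19250976, 1.87238459]), np.float64(0.01972128637135029))
top large_pan (array([ 0.63122642,  0.18767473, -2.86956429]), np.float64(0.6342851519584656))
top tall_mill (array([ 0.64590376, -0.21497204]), np.float64(0.0028845504857599735))
top small_bowl (array([ 0.65422656, -0.15036719]), np.float64(7.299099922180176))
top short_mill (array([0.44642025, 0.26529312]), np.float64(0.005864124745130539))
top wide_bowl None
side squeeze_bottle (array([0.71459352, 0.1473848 ]), np.float64(0.0047884732484817505))
side small_pan (array([0.63106971, 0.20513113, 1.93594129]), np.float64(0.2866196930408478))
side large_pan (array([ 0.62837304,  0.18641242, -2.88059807]), np.float64(0.7596254348754883))
side tall_mill (array([ 0.64533861, -0.21226518]), np.float64(0.006912553682923317))
side small_bowl (array([ 0.64369237, -0.1179526 ]), np.float64(0.10506008565425873))
side short_mill (array([0.44551318, 0.26665324]), np.float64(0.002096793847158551))
side wide_bowl (array([ 0.45931994, -0.13980326]), np.float64(0.012950534000992775))
```

View pics/f_side.png

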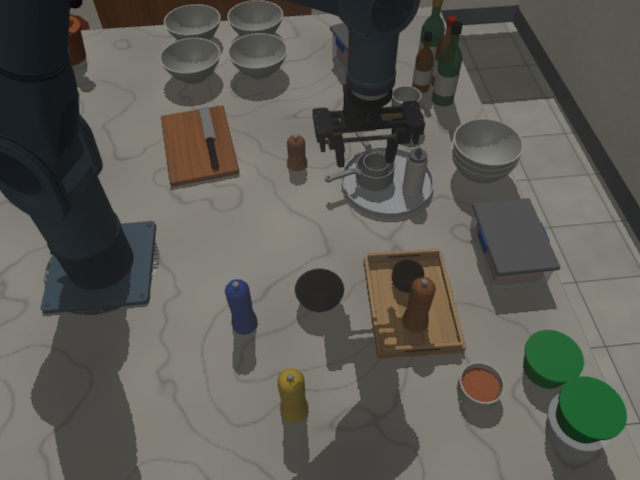

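The side view shows the nested pans at (377,172) and the bottle upright at (416,172) in the round tray. The mill (420,305) and small bowl (407,272) stand in the wood tray, the short mill and wide bowl are in place, and the arm is clear. I hand in.

```bash
python3 -c "
from rig import ctrl
print(ctrl.close_job())"
```

```text
the job is handed in; nothing more can be done
None
```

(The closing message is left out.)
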